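# Step a bench run counter to number 7 under its sliding guard

## Robot

A 6-joint arm with a two-finger parallel gripper is mounted at the origin on a cart in front of the work surface, level with it; the furniture and walls round the work are solid. World frame = base frame: x ahead of the robot, y to its left, z up, the work surface at z = 0. Lengths are in m, angles in degrees, forces in N, time in s.
With the tool pointing down it reaches from about 0.35 to 0.95 m from the base axis. Payload 17.4 kg.
Tool frame: the origin (TCP) lies at the very end of the fingers, on their centre line; the grasp point (between the pads) lies 19 mm behind it; z points along the fingers, y is the direction in which the jaws open and shut (so a half turn about z gives the same grasp; the last joint's range is limited). The gripper opens to 93 mm and grips with 3 to 60 N. Pads are 15 mm wide; open, the fingers measure 128 mm over their backs; the gripper's body (75 mm by 188 mm) begins 65 mm behind the grasp point.
Start: joints at [-66.795, 6.646, 82.598, -0, 90.757, -2.166], TCP at [0.289, -0.61, 0.219] pointing down, gripper open.
Joint ranges: [-162.19, 162.19], [-47.58, 125.68], [4.15, 143.07], [-65.23, 245.23], [0.69, 171.88], [-170.13, 170.13]. Speed limits (degrees/s): [108.29, 108.29, 127.2, 180, 180, 180].

## Interface

Orientations are given as [roll, pitch, yaw] about the fixed x, y, z axes, in that order (R = Rz(yaw) Ry(pitch) Rx(roll)).
In Python, from workcell import robot gives the robot as it stands.
- The arm moves only by the tool drive_tool, never from a script. Its argument "deltas" is a list that holds one entry, the list of rows, each a list of 7 numbers: the shift along the tool's x, y, z in cm, then the turn, a rotation vector about the tool's x, y, z in rad, then the finger opening in cm, from 0 to 9.3. A call has 1 to 12 rows; each row is the pose to reach, as a shift and turn from the pose commanded when the call began, along the tool's axes at that moment; what a row does not reach only later rows make up. A row lasts 1/10 s, in which the tool goes at most 50 mm and 8.59 degrees, less where a joint would pass 70% of its speed; a pose out of reach is approached as far as the arm can. A call with a gripper value outside its range is refused whole. The fingers move at their own pace and stop on an object; the grip force is fixed at half the most. Time passes only in rows, so rows that repeat a pose let the fingers close. It gives the time, the measured TCP pose, the force and the opening at its end, in the units of the state.
- robot.state(): the state, without advancing time (a new reading comes with each control period).
- robot.snapshot(name): name is "scene" or "top" or "wrist"; returns the picture (400x640x3 uint8, blue, green, red); there is no depth.
- robot.camera_params(name): a dict with "fx", "fy", "cx", "cy" (pixels), "origin" and "rotation" of the camera in the world. Camera axes: x right, y down, z forward; pixel columns grow to the right and rows downward; lengths in m; the calibration is good to about 2 mm. The wrist camera is an equidistant fisheye: a pixel r from the principal point sees the ray r / f radians off the axis. A picture is of the moment at which its call begins: read the wrist's pose just before it. camera_params takes no time and is no camera call; for the wrist camera it gives the pose at the moment of the call.
- robot.job_done(): hands the job in, once; it reports no verdict.
Trained networks look in the newest picture that a camera, given by its name, has taken for a name from the list of things; names that differ only in an ending like _2 or _b are one class to them, and where a whole thing is asked for, a point or a joint stands for the part that bears it (a point fixed in the world has none). Each returns a list of dicts, best first, with "p" (0 to 1); they miss things now and then, are a little off and sometimes report something else, mostly with a low value. They report only what shows in the picture. A call takes as long as a camera call.
- robot.look_for(camera, thing): "position" ([x, y, z] in m, in the coordinates of the camera as it stood for that picture, good to about 4 mm: the middle of the surface that is visible of it).
- robot.spot_point(camera, thing): "position" ([x, y, z] in m, in the coordinates of the camera as it stood for that picture, good to about 4 mm: a listed point, or the origin of a listed thing).
The state is a dict: "clock": time; "joint_pos": joint angles; "joint_vel": joint speeds; "joint_torque": joint torques, N m; "tool_pos": TCP position; "eef_rot": TCP orientation; "wrist_force": force on the tool from outside, world axes, zero at the start; "wrist_torque": the same for the moment, N m; "width": finger opening in m.
Only numpy, scipy, OpenCV 4.12 (cv2) and the standard library are available. Lean on these libraries where they do the work, as an engineer would, in place of code of your own. Each camera call takes 0.05 s, during which the arm holds its last target.

## Task

The grey run counter on the bench still shows the number of an earlier titration. Slide its blue guard fully aside, press the red step button, gently but all the way down and all the way up again each time, until the number 7 stands in the window, then slide the guard fully back over the button. Leave everything else on the bench where it is.

Things in the scene. Friction and masses are not known exactly. Their poses are not given: they have to be found in the camera images.
- counter: Run counter: grey wedge-shaped console fixed to the bench, 154 mm deep (x), 176 mm wide (y), 50 mm high at the front edge, 122 mm at the back. Origin: centre of its underside, on the bench; z up, x to its back, y to its left. At most 60 N may be put on it.
- deck: The counter's flat cream top, 170 x 172 mm, sloping 25 degrees upward to the back. Origin: middle of its surface; z is its normal, x runs up the slope to the back, y to the left. Front right: step button (red cap, 33 mm across) under a blue sliding guard. Back middle: number window (30 x 44 mm, dark frame).
- button_foot (a point): Deck surface on the button's axis; axes as deck; press along -z. At rest the cap's flat top stands 22 to 32 mm off the deck: screwed to another height each time, unreported: feel for it. Stroke 17.5 mm to a rubber stop (then 3 N more per mm). Spring 1.4 N at the top, 3.2 N at the stop; the ratchet lifts it to 5 to 6 N some 4 to 7 mm down, then fades; it trips near 16 mm: a short press does nothing.
- window (a point): Centre of the number window, on the deck surface, axes as deck; 78 mm up the slope and 40 mm left of the button. A clear pane; behind it one black numeral (0 to 9, 23 mm high, upright as seen from the front) on the white drum.
- drum (a joint): Angle of the numbered drum, rad. The number in the window is drum / 0.6283: 7 at 4.398, and after a whole extra turn at 10.681. A press to the stop moves it on by one number; the next step needs a full release to the top first. It only goes forward; a detent holds it at whole numbers. Starts at 2, 3, 4 or 5 (may settle into the detent in the first moment).
- guard (a joint): Position of the sliding guard, m: 0 closed (over the button), 0.080 fully open (far left, +y of the deck). About 1.5 N of friction; it stays where it is left.
- guard_fin (a point): Middle of the top edge of the guard's push fin, moves with it; axes as deck. The guard is a blue tunnel, 60 mm long (y), 62 mm wide (x), its roof 40 mm off the deck. On the middle of the roof stands the fin: 44 mm along x, 10 mm thick along y, 19 mm high, its top 59 mm off the deck. Push it along +y to open, -y to close. Closed, the fin stands over the button.
- beaker_inv_1: Bystander: clear glass beaker standing upside down, 66 mm across, 91 mm high, left of the counter. Origin at the centre of its underside.
- tape_roll: Bystander: roll of beige tape lying flat, 68 mm across, 19 mm high, left of the counter. Origin at the centre of its underside.
- vial_2: Bystander: small upright vial with yellow contents and black cap, 23 mm across, 52 mm high, right of the counter. Origin at the centre of its underside.
- wash_bottle_l: Bystander: upright clear wash bottle with a red top, 70 mm across, 165 mm high, farther left. Origin at the centre of its underside.

How it is judged:
By the outcome, as a careful person would: the job done as asked, in the order asked, and still so for the second after the job is handed in, with the robot touching nothing.
It also fails if it takes over 59 s, if anything falls off the work surface, if the arm or the gripper's body presses on something with over 40 N, if the wrist force passes 120 N, or if a joint passes its speed limit or range.

## Working session

There is one attempt and no reset: what is moved stays moved. The work goes in short steps, Python scripts to look and compute and a tool call to move; the robot and the scene stay as the last step left them, time stands still between calls to the robot, and variables do not carry over. Pictures are saved under pics/ and viewed, and the job is handed in when it is done.

Besides the shell and the picture viewer there is one more tool, called after "Call:" in YAML: its name, and indented under it one key for each argument. drive_tool: Moves the arm, as the interface text tells. Its arguments: {"type":"object","properties":{"deltas":{"type":"array"}},"required":["deltas"]}

```bash
mkdir -p pics; ls; cat > h.py <<'E'
import numpy as np, cv2
from scipy.spatial.transform import Rotation as R
from workcell import robot
def towld(cam,p,cp=None):
    cp=cp or robot.camera_params(cam)
    return np.array(cp['rotation'])@np.array(p)+np.array(cp['origin'])
E
python3 - <<'E'
from h import *
s=robot.state(); print(s['clock'],s['tool_pos'],s['eef_rot'],s['wrist_force'],s['width'])
for c in ['scene','top']:
    im=robot.snapshot(c); cv2.imwrite(f'pics/{c}0.png',im)
    cp=robot.camera_params(c); print(c,cp)
    for t in ['counter','deck','button_foot','window','guard_fin']:
        for d in robot.spot_point(c,t)[:2]: print(t,round(d['p'],2),towld(c,d['position'],cp).round(4))
print(robot.state()['clock'])
E
```

```text
pics
0.0 [ 0.28913594 -0.60971391  0.21791176] [-1.79934692e+02 -3.34057956e-03  2.53704585e+01] [0.78431182 0.32737906 0.65724251] 0.09275990111021133
scene {'fx': 372.71825590619017, 'fy': 372.71825590619017, 'cx': 321.50955042534565, 'cy': 201.33081572960162, 'origin': array([0.19907647, 0.76853042, 0.51302985]), 'rotation': array([-118.83353266,    1.4780736 , -148.79962483])}
counter 0.82 [-142.0946 -141.5252 -141.7807]
deck 0.56 [-136.8599 -136.2905 -136.546 ]
button_foot 0.74 [-147.9507 -147.3813 -147.6368]
button_foot 0.3 [-126.5155 -125.9461 -126.2016]
window 0.8 [-131.9485 -131.3791 -131.6346]
guard_fin 0.88 [-145.7878 -145.2183 -145.4738]
top {'fx': 470.8022339279817, 'fy': 470.8022339279817, 'cx': 319.5449589966049, 'cy': 199.09496857375925, 'origin': array([0.43144463, 0.14281388, 1.06630581]), 'rotation': array([-170.46285533,   -0.89512074,  -88.35119227])}
counter 0.63 [-100.5207 -100.8093  -99.8858]
deck 0.75 [-93.6481 -93.9367 -93.0132]
button_foot 0.7 [-103.583  -103.8716 -102.9481]
window 0.85 [-90.59   -90.8786 -89.9551]
guard_fin 0.57 [-55.0445 -55.3331 -54.4096]
guard_fin 0.56 [-99.6905 -99.9792 -99.0557]
0.6
```

```bash
cat > h.py <<'E'
import numpy as np, cv2
from scipy.spatial.transform import Rotation as R
from workcell import robot
def rot(e): return R.from_euler('xyz',e,degrees=True).as_matrix()
def towld(cam,p,cp=None):
    cp=cp or robot.camera_params(cam)
    return rot(cp['rotation'])@np.array(p)+np.array(cp['origin'])
def proj(cp,P):
    q=(np.atleast_2d(P)-cp['origin'])@rot(cp['rotation'])
    return np.c_[q[:,0]/q[:,2]*cp['fx']+cp['cx'],q[:,1]/q[:,2]*cp['fy']+cp['cy']]
E
python3 - <<'E'
from h import *
for c in ['scene','top']:
    cp=robot.camera_params(c)
    for t in ['counter','deck','button_foot','window','guard_fin']:
        for d in robot.spot_point(c,t)[:2]: print(c,t,round(d['p'],2),towld(c,d['position'],cp).round(4))
print(robot.state()['clock'])
E
```

```text
scene counter 0.82 [5.527e-01 9.700e-02 2.000e-04]
scene deck 0.56 [0.5521 0.0929 0.0813]
scene button_foot 0.74 [0.527  0.042  0.0612]
scene button_foot 0.3 [ 0.448   0.208  -0.0028]
scene window 0.8 [0.5756 0.108  0.1024]
scene guard_fin 0.88 [0.5017 0.0362 0.1152]
top counter 0.63 [ 5.563e-01  9.380e-02 -1.000e-04]
top deck 0.75 [0.5546 0.0914 0.0856]
top button_foot 0.7 [0.5297 0.0414 0.0639]
top window 0.85 [0.5816 0.1063 0.0976]
top guard_fin 0.57 [0.6081 0.3643 0.0011]
top guard_fin 0.56 [0.5044 0.0329 0.1216]
1.1
```

View pics/scene0.png

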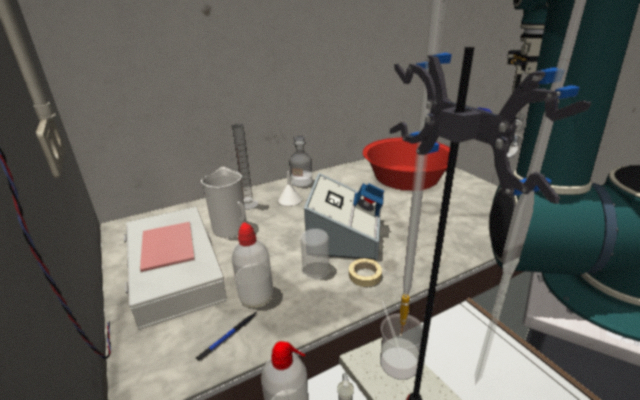

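View pics/top0.png

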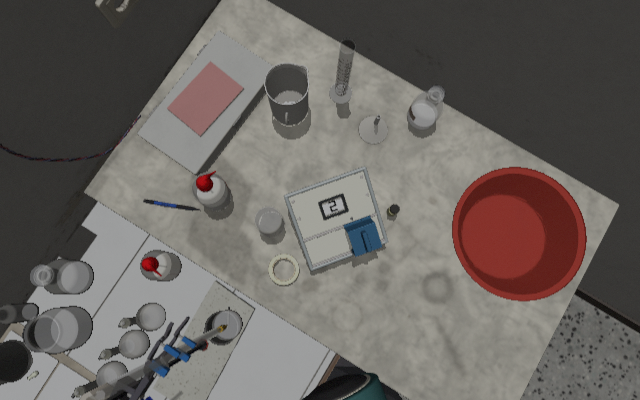

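```bash
python3 - <<'E'
import cv2
im=cv2.imread('pics/top0.png'); c=im[155:285,255:415]; cv2.imwrite('pics/top0c.png',cv2.resize(c,None,fx=4.6,fy=4.6,interpolation=cv2.INTER_CUBIC))
im=cv2.imread('pics/scene0.png'); c=im[165:265,290:400]; cv2.imwrite('pics/scene0c.png',cv2.resize(c,None,fx=6,fy=6,interpolation=cv2.INTER_CUBIC))
E
```

```text
(no output)
```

View pics/top0c.png

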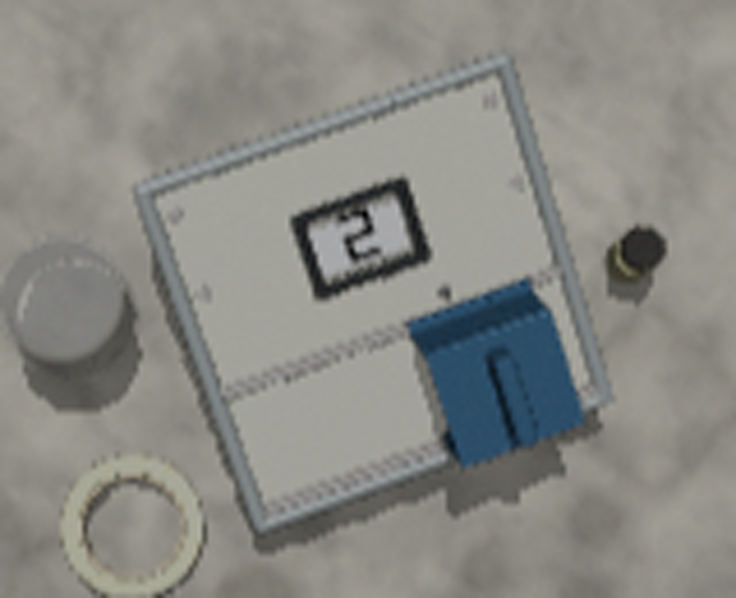

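View pics/scene0c.png

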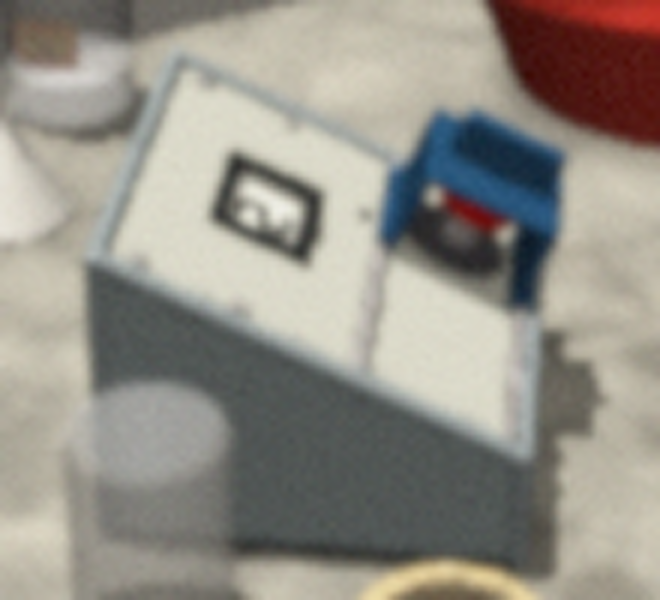

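```bash
cat > fit.py <<'E'
from h import *
from scipy.optimize import least_squares
def deck(x,y,yaw):
    Rc=R.from_euler('z',yaw); Rd=(Rc*R.from_euler('y',-25,degrees=True)).as_matrix()
    return Rc.as_matrix(),np.array([x,y,0]),Rd,np.array([x,y,0])+np.array([0,0,.086])
if __name__=='__main__':
    ct,cs=robot.camera_params('top'),robot.camera_params('scene')
    pt=lambda a:(np.array(a)+.5)/4.6-.5+[255,155]
    ps=lambda a:(np.array(a)+.5)/6-.5+[290,165]
    C=dict(bl=[.077,.088,.122],br=[.077,-.088,.122],fr=[-.077,-.088,.05],fl=[-.077,.088,.05])
    T=dict(bl=(137,187),br=(508,58),fr=(607,405),fl=(262,530)); S=dict(br=(180,55),bl=(92,262),fl=(528,458))
    RT=[((.031,.03),(420,355)),((.031,-.03),(548,310)),((-.031,-.03),(583,418)),((-.031,.03),(462,467))]
    def res(v,full=False):
        x,y,yaw,bx,by=v[:5]; Rc,o,Rd,d=deck(x,y,yaw); r=[]
        for k,p in T.items(): r.append(proj(ct,Rc@C[k]+o)[0]-pt(p))
        for k,p in S.items(): r.append(proj(cs,Rc@C[k]+o)[0]-ps(p))
        w=Rd@[bx+.078,by+.04,0]+d
        r.append(proj(ct,w)[0]-pt((361,239))); r.append(proj(cs,w)[0]-ps((267,208)))
        for (a,b),p in RT: r.append(.5*(proj(ct,Rd@[bx+a,by+b,.04]+d)[0]-pt(p)))
        return np.array(r).round(2) if full else np.concatenate(r)
    s=least_squares(res,[.554,.094,.28,-.04,-.045],loss='soft_l1')
    print(s.x.round(4),np.degrees(s.x[2])); print(res(s.x,True))
    x,y,yaw,bx,by=s.x; Rc,o,Rd,d=deck(x,y,yaw)
    for n,p in dict(button=[bx,by,0],window=[bx+.078,by+.04,0],fin=[bx,by,.059]).items(): print(n,(Rd@p+d).round(4))
    np.save('pose.npy',s.x)
E
python3 fit.py
```

```text
[ 0.5537  0.0942  0.3769 -0.0469 -0.038 ] 21.597587489685548
[[-0.06  1.56]
 [ 0.04  1.09]
 [ 0.17 -1.27]
 [-1.48 -0.38]
 [-0.11 -0.91]
 [ 0.32 -1.11]
 [-0.63 -0.34]
 [-1.25  0.11]
 [-0.3  -0.51]
 [ 0.51 -0.33]
 [ 0.38 -0.43]
 [ 0.61  1.26]
 [ 0.24  0.89]]
button [0.5281 0.0432 0.0662]
window [0.5792 0.1064 0.0991]
fin [0.505  0.034  0.1196]
```

```bash
cat > m.py <<'E'
from fit import *
import sys
v=np.load('pose.npy'); x,y,yaw,bx,by=v; Rc,o,Rd,d=deck(x,y,yaw)
Rt=Rd@np.diag([1,-1,-1])
def cur():
    s=robot.state(); return s,np.array(s['tool_pos']),rot(s['eef_rot'])
def rel(p):  # target rel. to button_foot, deck axes (m) 
    s,t,Rn=cur(); P=Rd@(np.array([bx,by,0])+p)+d
    return (Rn.T@(P-t)*100).round(2),R.from_matrix(Rn.T@Rt).as_rotvec().round(3)
def where():
    s,t,Rn=cur(); return ((Rd.T@(t-d)-[bx,by,0])*1000).round(2), (Rd.T@s['wrist_force']).round(2), s['clock'], s['width'], np.degrees(R.from_matrix(Rn.T@Rt).as_rotvec()).round(2)
if __name__=='__main__':
    print(where())
    if len(sys.argv)>1: print(rel(np.array([float(a) for a in sys.argv[1:4]])/1000))
E
python3 m.py 0 0 110
```

```text
(array([-354.77, -519.3 ,  333.73]), array([ 0.26, -0.41,  0.07]), 1.1, 0.09266625163011036, array([-0.82, 24.99,  3.71]))
(array([ 44.93, -49.08,   5.28]), array([-0.014,  0.436,  0.065]))
```

Call:
drive_tool:
  deltas:
    - [[2,-2,-3,0,0,0,3],[5,-5,-5,0,0,0,3],[8,-8.5,-7,0,0,0,3],[11,-12,-8,0,0,0,3],[14,-15,-8,0,0,0,3],[17,-18.5,-8,0,0.1,0.01,3],[20,-22,-8,0,0.2,0.03,3],[23,-25,-8,0,0.3,0.04,3],[26,-28.5,-7,-0.01,0.4,0.06,3],[29,-32,-6,-0.014,0.436,0.065,3],[32,-35,-5,-0.014,0.436,0.065,3],[35,-38.5,-4,-0.014,0.436,0.065,3]]

```text
clock: 2.3
tool_pos: [0.4404, -0.111, 0.2585]
eef_rot: [180.0, -25.0, 21.5]
wrist_force: [0.5, 0.1, 0.0]
width: 0.0299
```

```bash
python3 m.py 0 0 85
```

```text
(array([ -44.11, -111.05,  232.81]), array([ 0.49, -0.1 , -0.21]), 2.3, 0.029915662347255467, array([ 0.07, -0.05, -0.09]))
(array([  4.38, -11.13,  14.77]), array([ 0.001, -0.001, -0.002]))
```

Call:
drive_tool:
  deltas:
    - [[1,-3,3,0,0,0,3],[2,-6,6,0,0,0,3],[3,-8.5,9,0,0,0,3],[4,-10.5,12,0,0,0,3],[4.4,-11.1,14,0,0,0,3],[4.4,-11.1,14.8,0,0,0,3],[4.4,-11.1,14.8,0,0,0,3]]

```text
clock: 3.0
tool_pos: [0.4946, 0.0289, 0.1424]
eef_rot: [-179.9, -24.9, 21.6]
wrist_force: [-0.4, 0.6, 0.3]
width: 0.0296
```

```bash
python3 m.py 0 0 46; python3 - <<'E'
from h import *
cp=robot.camera_params('wrist'); print(cp)
for c in ['wrist']:
    im=robot.snapshot(c); cv2.imwrite('pics/w1.png',im)
    for t in ['guard_fin','button_foot','window']:
        for d in robot.spot_point(c,t)[:2]: print(t,round(d['p'],2),towld(c,d['position'],cp).round(4))
im=robot.snapshot('scene'); cv2.imwrite('pics/s1.png',cv2.resize(im[120:300,240:440],None,fx=3.5,fy=3.3,interpolation=cv2.INTER_CUBIC))
E
```

```text
(array([-0.84, -0.97, 84.5 ]), array([-0.03,  0.72,  0.39]), 3.0, 0.0296450680893945, array([-0.06,  0.09,  0.01]))
(array([ 0.09, -0.09,  3.85]), array([-0.001,  0.002,  0.   ]))
{'fx': 309.70691628693146, 'fy': 309.70691628693146, 'cx': 318.84235985972117, 'cy': 200.1927608400381, 'origin': array([0.48636406, 0.02415736, 0.32060994]), 'rotation': array([-1.69123859e+02,  3.63463035e-02, -6.82635124e+01])}
guard_fin 0.62 [0.5082 0.0346 0.1193]
window 0.97 [0.5809 0.1044 0.0993]
```

View pics/w1.png

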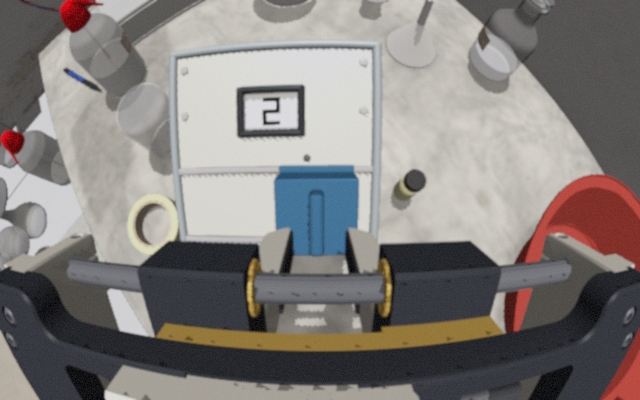

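View pics/s1.png

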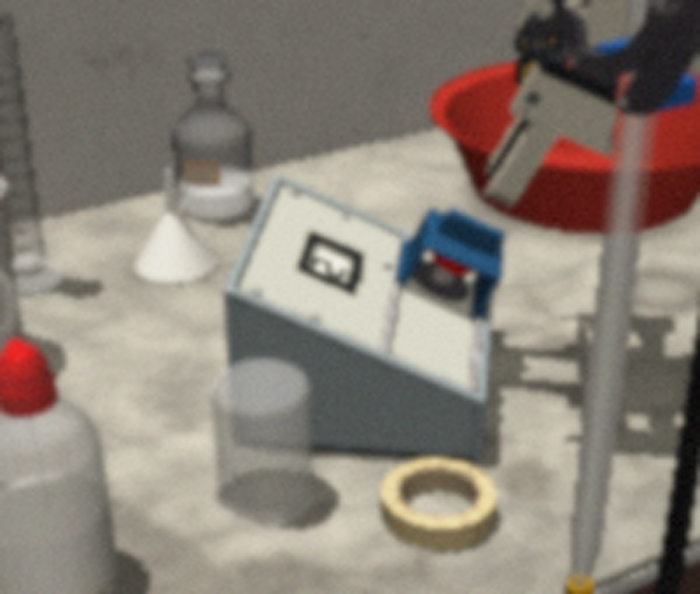

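Call:
drive_tool:
  deltas:
    - [[0.1,-0.1,0.8,0,0,0,3],[0.1,-0.1,1.6,0,0,0,3],[0.1,-0.1,2.4,0,0,0,3],[0.1,-0.1,3.0,0,0,0,3],[0.1,-0.1,3.5,0,0,0,3],[0.1,-0.1,3.7,0,0,0,3],[0.1,-0.1,3.7,0,0,0,3]]

```text
clock: 3.95
tool_pos: [0.5098, 0.036, 0.1097]
eef_rot: [-180.0, -25.0, 21.6]
wrist_force: [0.8, 0.2, 0.8]
width: 0.0299
```

```bash
python3 m.py 0 0 46; python3 - <<'E'
from h import *
im=robot.snapshot('wrist'); cv2.imwrite('pics/w2.png',im)
E
```

```text
(array([5.400e-01, 2.000e-02, 4.777e+01]), array([ 1.09, -0.13,  0.33]), 3.95, 0.029869711200456193, array([-0.03,  0.04, -0.02]))
(array([-0.05,  0.  ,  0.18]), array([-0.001,  0.001, -0.   ]))
```

View pics/w2.png

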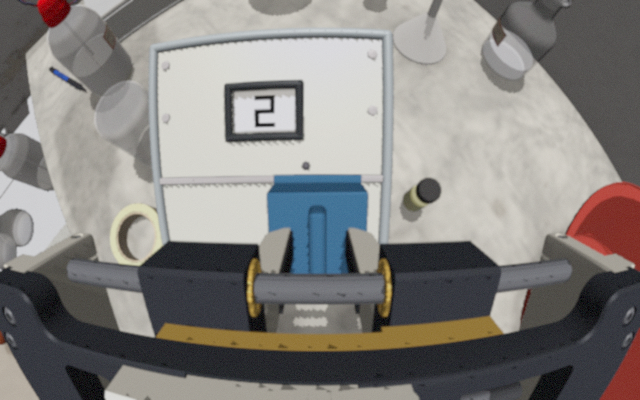

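Call:
drive_tool:
  deltas:
    - [[0,-0.5,0,0,0,0,3],[0,-0.9,0,0,0,0,3],[0,-1.6,0,0,0,0,3],[0,-2.4,0,0,0,0,3],[0,-3.2,0,0,0,0,3],[0,-4,0,0,0,0,3],[0,-4.8,0,0,0,0,3],[0,-5.6,0,0,0,0,3],[0,-6.4,0,0,0,0,3],[0,-7.2,0,0,0,0,3],[0,-8,0,0,0,0,3],[0,-8.4,0,0,0,0,3]]

```text
clock: 5.2
tool_pos: [0.4786, 0.1148, 0.11]
eef_rot: [-180.0, -25.0, 21.6]
wrist_force: [0.4, -2.3, -0.0]
width: 0.0297
```

```bash
python3 m.py 0 90 46; python3 - <<'E'
from h import *
im=robot.snapshot('wrist'); cv2.imwrite('pics/w3.png',im)
E
```

```text
(array([ 0.66, 84.8 , 48.07]), array([-0.43, -2.27,  0.16]), 5.2, 0.029723949196148795, array([-0.04,  0.01,  0.01]))
(array([-0.07, -0.52,  0.21]), array([-0.001,  0.   ,  0.   ]))
```

View pics/w3.png

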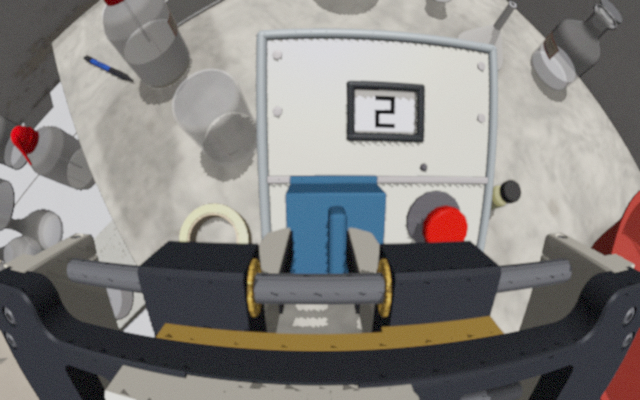

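Call:
drive_tool:
  deltas:
    - [[0,-0.2,0,0,0,0,3],[0,-0.4,0,0,0,0,3],[0,-0.5,0,0,0,0,3],[0,-0.5,0,0,0,0,3]]

```text
clock: 5.65
tool_pos: [0.4773, 0.118, 0.11]
eef_rot: [179.9, -25.0, 21.6]
wrist_force: [3.1, -6.9, -0.7]
width: 0.0305
```

```bash
python3 m.py 0 90 46
```

```text
(array([ 0.65, 88.26, 48.03]), array([ 0.05, -7.57, -0.79]), 5.65, 0.030485497025962073, array([ 0.07,  0.01, -0.01]))
(array([-0.07, -0.17,  0.2 ]), array([ 0.001,  0.   , -0.   ]))
```

Call:
drive_tool:
  deltas:
    - [[0,-0.1,0,0,0,0,3],[0,-0.25,0,0,0,0,3],[0,-0.25,0,0,0,0,3]]

```text
clock: 5.95
tool_pos: [0.4771, 0.1186, 0.11]
eef_rot: [179.7, -25.0, 21.6]
wrist_force: [12.2, -25.3, -3.5]
width: 0.0306
```

```bash
python3 m.py 0 90 46
```

```text
(array([ 0.68, 88.94, 48.04]), array([  0.38, -28.05,  -4.05]), 5.95, 0.0305720900610328, array([0.32, 0.  , 0.02]))
(array([-0.07, -0.11,  0.2 ]), array([0.006, 0.   , 0.   ]))
```

Call:
drive_tool:
  deltas:
    - [[0,0.5,0,0,0,0,3],[0,1.2,0,0,0,0,3],[0,1.3,-1,0,0,0,3],[0,1.3,-2.5,0,0,0,3],[0,2,-4,0,0,0,0],[0,4,-4,0,0,0,0],[0,6,-4,0,0,0,0],[0,8,-4,0,0,0,0],[0,9.4,-4,0,0,0,0],[0,9.4,-4,0,0,0,0],[0,9.4,-4,0,0,0,0]]

```text
clock: 7.05
tool_pos: [0.4949, 0.0274, 0.1467]
eef_rot: [-180.0, -25.0, 21.5]
wrist_force: [0.2, 0.0, 0.4]
width: 0.0006
```

```bash
python3 m.py 0 -1 40; python3 - <<'E'
from m import *
im=robot.snapshot('wrist'); cv2.imwrite('pics/w4.png',im)
im=robot.snapshot('top'); cv2.imwrite('pics/t4.png',cv2.resize(im[155:285,255:415],None,fx=4.6,fy=4.6,interpolation=cv2.INTER_CUBIC))
im=robot.snapshot('scene'); cv2.imwrite('pics/s4.png',cv2.resize(im[165:265,290:400],None,fx=6,fy=6,interpolation=cv2.INTER_CUBIC))
for t in ['guard_fin','button_foot','window']:
  for dd in robot.spot_point('scene',t)[:1]: print(t,round(dd['p'],2),((Rd.T@(towld('scene',dd['position'])-d)-[bx,by,0])*1000).round(1))
E
```

```text
(array([ 0.73, -2.45, 88.49]), array([ 0.31, -0.06,  0.25]), 7.05, 0.0005968087359137314, array([-0.01,  0.  , -0.06]))
(array([-0.07, -0.14,  4.85]), array([-0.   ,  0.   , -0.001]))
guard_fin 0.91 [-5.9 78.9 57.3]
button_foot 0.94 [-4.4  0.9  1.2]
window 0.81 [75.  41.8  0.7]
```

View pics/w4.png

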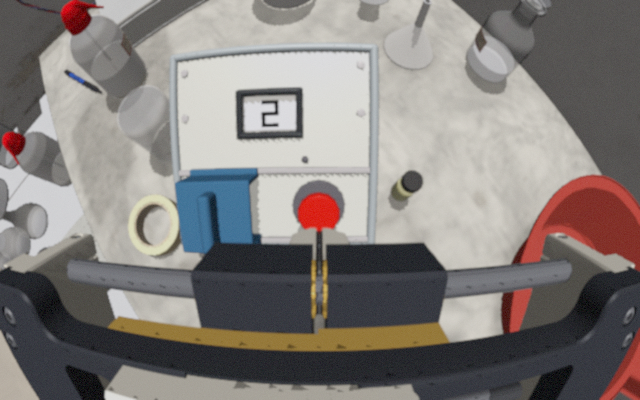

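View pics/t4.png

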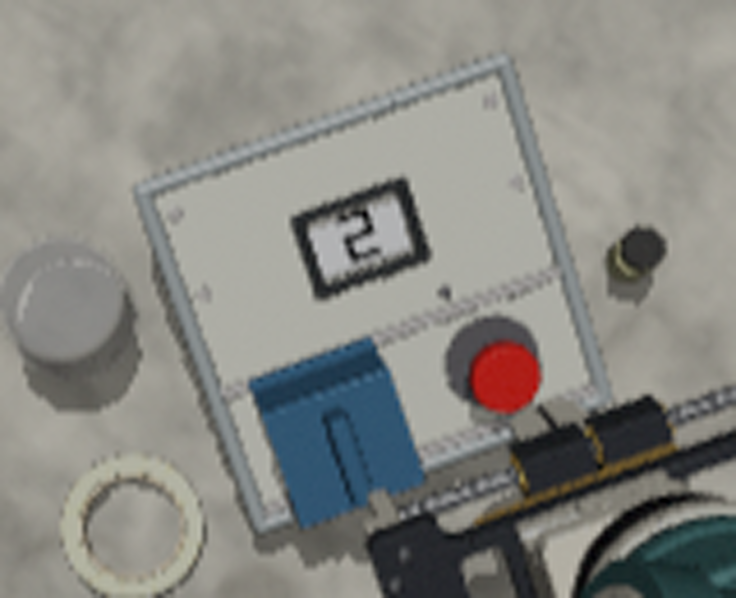

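View pics/s4.png

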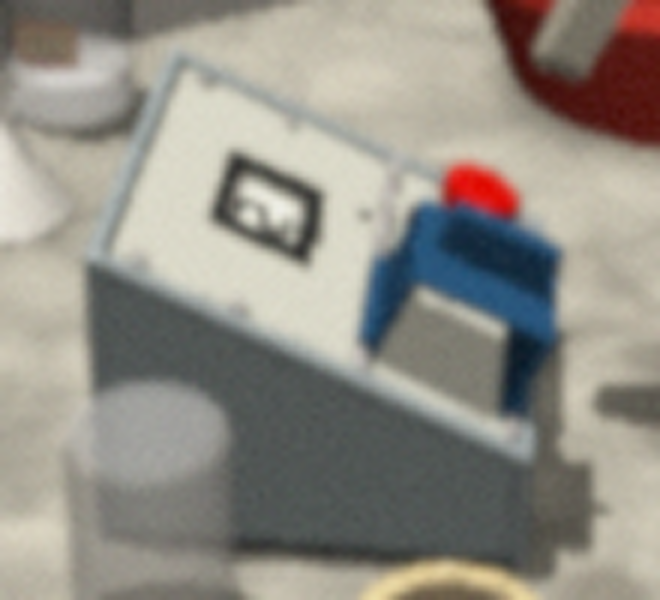

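```bash
python3 - <<'E'
from m import *
ct=robot.camera_params('top')
px=(np.array([505,378])+.5)/4.6-.5+[255,155]
for z in (.022,.027,.032):
    r=least_squares(lambda q:proj(ct,Rd@[bx+q[0],by+q[1],z]+d)[0]-px,[0,0]); print(z,(r.x*1000).round(1))
im=cv2.imread('pics/t4.png')
E
```

```text
0.022 [-1.1 -3.3]
0.027 [ 1.  -2.5]
0.032 [ 3.1 -1.8]
```

Call:
drive_tool:
  deltas:
    - [[-0.1,0,1,0,0,0,0],[-0.1,0,2,0,0,0,0],[-0.1,0,3,0,0,0,0],[-0.1,0,4,0,0,0,0],[-0.1,0,4.8,0,0,0,0],[-0.1,0,5.2,0,0,0,0],[-0.1,0,5.2,0,0,0,0]]

```text
clock: 8.05
tool_pos: [0.5146, 0.0352, 0.098]
eef_rot: [-179.9, -24.9, 21.6]
wrist_force: [-0.8, -0.9, 1.2]
width: 0.0005
```

Call:
drive_tool:
  deltas:
    - [[0,0,0.2,0,0,0,0],[0,0,0.2,0,0,0,0]]

```text
clock: 8.25
tool_pos: [0.5155, 0.0354, 0.0971]
eef_rot: [-180.0, -25.0, 21.6]
wrist_force: [0.0, 0.5, -0.3]
width: 0.0006
```

Call:
drive_tool:
  deltas:
    - [[0,0,0.2,0,0,0,0],[0,0,0.2,0,0,0,0]]

```text
clock: 8.45
tool_pos: [0.5162, 0.0357, 0.0951]
eef_rot: [-180.0, -25.0, 21.6]
wrist_force: [-0.3, -0.0, 0.4]
width: 0.0006
```

Call:
drive_tool:
  deltas:
    - [[0,0,0.2,0,0,0,0],[0,0,0.2,0,0,0,0]]

```text
clock: 8.65
tool_pos: [0.5171, 0.036, 0.0932]
eef_rot: [-180.0, -25.0, 21.6]
wrist_force: [-0.6, 0.2, 0.8]
width: 0.0005
```

```bash
python3 m.py 0 -1 30
```

```text
(array([-0.31, -2.56, 29.96]), array([-0.11,  0.46,  0.94]), 8.65, 0.0005268867814936432, array([-0.02,  0.01, -0.02]))
(array([ 0.03, -0.16, -0.  ]), array([-0.,  0., -0.]))
```

Call:
drive_tool:
  deltas:
    - [[0,0,0.2,0,0,0,0],[0,0,0.2,0,0,0,0]]

```text
clock: 8.85
tool_pos: [0.5179, 0.0364, 0.0914]
eef_rot: [-180.0, -25.0, 21.6]
wrist_force: [-0.2, 1.0, 0.9]
width: 0.0006
```

Call:
drive_tool:
  deltas:
    - [[0,0,0.2,0,0,0,0],[0,0,0.2,0,0,0,0]]

```text
clock: 9.05
tool_pos: [0.5186, 0.0367, 0.0895]
eef_rot: [-180.0, -25.0, 21.6]
wrist_force: [0.1, -0.4, 1.0]
width: 0.0003
```

```bash
python3 m.py 0 -1 30
```

```text
(array([-0.35, -2.53, 25.87]), array([ 0.42, -0.39,  0.95]), 9.05, 0.00029620149565509743, array([-0.02,  0.01, -0.02]))
(array([ 0.04, -0.15, -0.41]), array([-0.,  0., -0.]))
```

Call:
drive_tool:
  deltas:
    - [[0,0,0.2,0,0,0,0],[0,0,0.2,0,0,0,0]]

```text
clock: 9.25
tool_pos: [0.5194, 0.037, 0.0878]
eef_rot: [-180.0, -25.0, 21.6]
wrist_force: [-2.0, -0.9, 2.6]
width: 0.0006
```

Call:
drive_tool:
  deltas:
    - [[0,0,0.2,0,0,0,0],[0,0,0.2,0,0,0,0]]

```text
clock: 9.45
tool_pos: [0.5202, 0.0373, 0.0859]
eef_rot: [-180.0, -25.0, 21.6]
wrist_force: [-2.3, -0.1, 3.5]
width: 0.0007
```

```bash
python3 m.py 0 -1 30; python3 - <<'E'
from m import *
im=robot.snapshot('wrist'); cv2.imwrite('pics/w5.png',im)
im=robot.snapshot('scene'); cv2.imwrite('pics/s5.png',cv2.resize(im[135:235,310:420],None,fx=6,fy=6,interpolation=cv2.INTER_CUBIC))
E
```

```text
(array([-0.29, -2.54, 21.95]), array([-0.54,  0.75,  4.1 ]), 9.45, 0.0006843047608686625, array([-0.02,  0.01, -0.01]))
(array([ 0.03, -0.15, -0.81]), array([-0.,  0., -0.]))
```

View pics/w5.png

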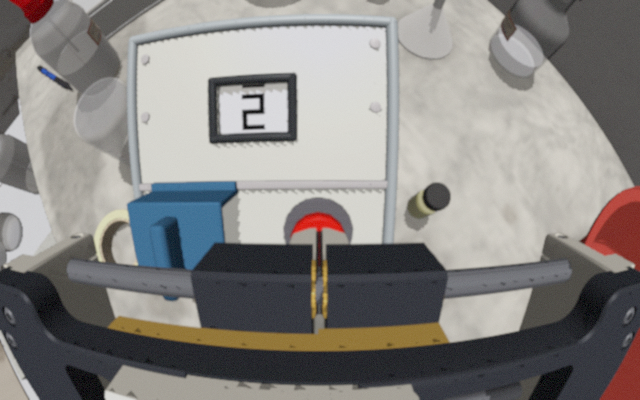

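View pics/s5.png

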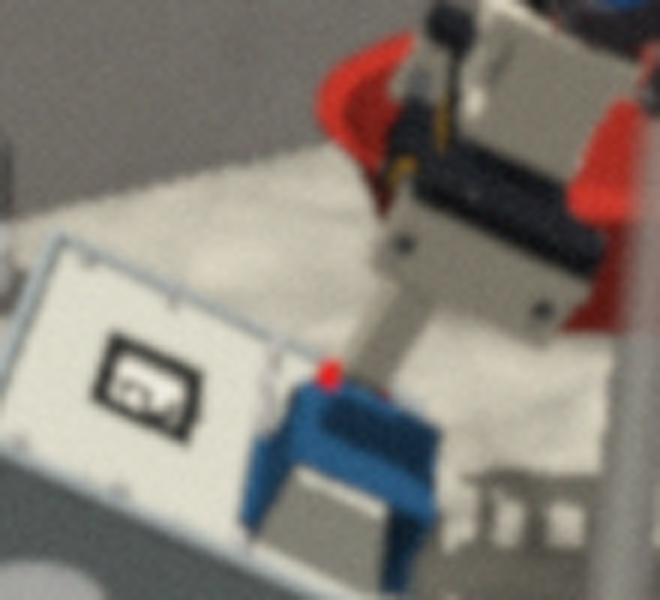

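Call:
drive_tool:
  deltas:
    - [[0,0,0.2,0,0,0,0],[0,0,0.4,0,0,0,0],[0,0,0.4,0,0,0,0]]

```text
clock: 9.85
tool_pos: [0.5218, 0.038, 0.0822]
eef_rot: [-180.0, -25.0, 21.6]
wrist_force: [-1.8, 0.7, 3.3]
width: 0.0004
```

Call:
drive_tool:
  deltas:
    - [[0,0,0.2,0,0,0,0],[0,0,0.4,0,0,0,0],[0,0,0.6,0,0,0,0],[0,0,0.7,0,0,0,0],[0,0,0.7,0,0,0,0]]

```text
clock: 10.35
tool_pos: [0.5245, 0.039, 0.076]
eef_rot: [-180.0, -25.0, 21.6]
wrist_force: [-3.5, -1.0, 5.4]
width: 0.0007
```

Call:
drive_tool:
  deltas:
    - [[0,0,0.1,0,0,0,0],[0,0,0.1,0,0,0,0]]

```text
clock: 10.55
tool_pos: [0.5249, 0.0392, 0.0753]
eef_rot: [-180.0, -25.0, 21.6]
wrist_force: [-5.1, -0.7, 7.0]
width: 0.0007
```

```bash
python3 m.py 0 -1 30
```

```text
(array([-0.17, -2.54, 10.2 ]), array([-1.54,  1.25,  8.49]), 10.55, 0.0007294123841799223, array([-0.02,  0.  , -0.01]))
(array([ 0.02, -0.15, -1.98]), array([-0.,  0., -0.]))
```

```bash
python3 - <<'E'
from m import *
im=robot.snapshot('wrist'); cv2.imwrite('pics/w6.png',im)
E
```

```text
(no output)
```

View pics/w6.png

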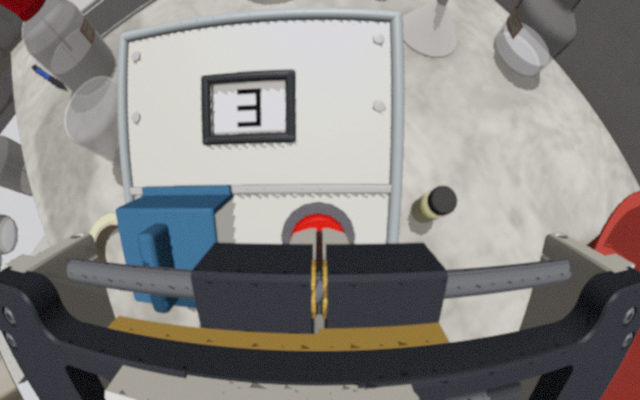

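Call:
drive_tool:
  deltas:
    - [[0,0,-0.4,0,0,0,0],[0,0,-0.8,0,0,0,0],[0,0,-1.2,0,0,0,0],[0,0,-1.6,0,0,0,0],[0,0,-2.0,0,0,0,0],[0,0,-2.4,0,0,0,0],[0,0,-2.6,0,0,0,0],[0,0,-2.6,0,0,0,0],[0,0,-2.6,0,0,0,0]]

```text
clock: 11.5
tool_pos: [0.5146, 0.0351, 0.0986]
eef_rot: [-180.0, -25.0, 21.6]
wrist_force: [1.2, -0.4, -0.4]
width: 0.0007
```

```bash
python3 m.py 0 -1 10; python3 - <<'E'
from m import *
im=robot.snapshot('wrist'); cv2.imwrite('pics/w7.png',im)
E
```

```text
(array([-0.43, -2.51, 35.96]), array([ 0.72, -0.79, -0.74]), 11.5, 0.0007341069705796887, array([-0.02,  0.02, -0.02]))
(array([ 0.04, -0.15,  2.6 ]), array([-0.,  0., -0.]))
```

View pics/w7.png

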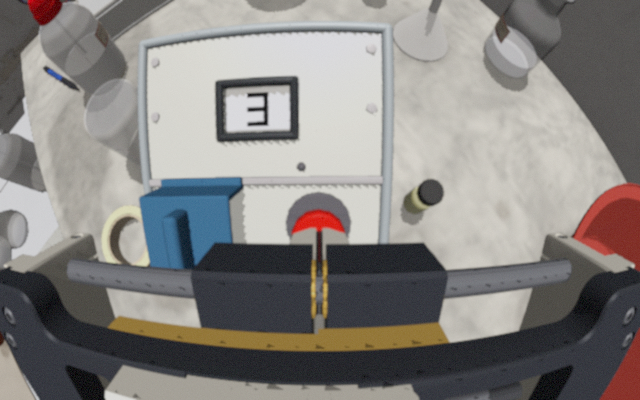

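Call:
drive_tool:
  deltas:
    - [[0,0,0.4,0,0,0,0],[0,0,0.7,0,0,0,0],[0,0,1.0,0,0,0,0],[0,0,1.3,0,0,0,0],[0,0,1.6,0,0,0,0],[0,0,1.9,0,0,0,0],[0,0,2.2,0,0,0,0],[0,0,2.4,0,0,0,0],[0,0,2.5,0,0,0,0],[0,0,2.6,0,0,0,0],[0,0,2.6,0,0,0,0]]

```text
clock: 12.65
tool_pos: [0.5249, 0.0391, 0.0753]
eef_rot: [-180.0, -25.0, 21.6]
wrist_force: [-5.7, -2.1, 6.4]
width: 0.0005
```

Call:
drive_tool:
  deltas:
    - [[0,0,-0.4,0,0,0,0],[0,0,-0.8,0,0,0,0],[0,0,-1.2,0,0,0,0],[0,0,-1.6,0,0,0,0],[0,0,-2.0,0,0,0,0],[0,0,-2.4,0,0,0,0],[0,0,-2.6,0,0,0,0],[0,0,-2.6,0,0,0,0],[0,0,-2.6,0,0,0,0]]

```text
clock: 13.55
tool_pos: [0.5146, 0.0351, 0.0987]
eef_rot: [-180.0, -25.0, 21.6]
wrist_force: [0.2, -0.7, 0.2]
width: 0.0003
```

```bash
python3 m.py 0 -1 10; python3 - <<'E'
from m import *
im=robot.snapshot('wrist'); cv2.imwrite('pics/w8.png',im[50:250,100:420])
E
```

```text
(array([-0.35, -2.55, 36.03]), array([ 0.06, -0.74,  0.22]), 13.55, 0.00030993697661154133, array([-0.02,  0.01, -0.02]))
(array([ 0.04, -0.15,  2.6 ]), array([-0.,  0., -0.]))
```

View pics/w8.png

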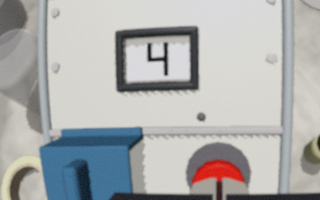

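It shows 4. I'll press again.

Call:
drive_tool:
  deltas:
    - [[0,0,0.4,0,0,0,0],[0,0,0.7,0,0,0,0],[0,0,1.0,0,0,0,0],[0,0,1.3,0,0,0,0],[0,0,1.6,0,0,0,0],[0,0,1.9,0,0,0,0],[0,0,2.2,0,0,0,0],[0,0,2.4,0,0,0,0],[0,0,2.5,0,0,0,0],[0,0,2.6,0,0,0,0],[0,0,2.6,0,0,0,0]]

```text
clock: 14.7
tool_pos: [0.5249, 0.0392, 0.0753]
eef_rot: [-180.0, -25.0, 21.6]
wrist_force: [-6.1, -1.8, 5.8]
width: 0.0003
```

Call:
drive_tool:
  deltas:
    - [[0,0,-0.4,0,0,0,0],[0,0,-0.8,0,0,0,0],[0,0,-1.2,0,0,0,0],[0,0,-1.6,0,0,0,0],[0,0,-2.0,0,0,0,0],[0,0,-2.4,0,0,0,0],[0,0,-2.6,0,0,0,0],[0,0,-2.6,0,0,0,0],[0,0,-2.6,0,0,0,0]]

```text
clock: 15.6
tool_pos: [0.5146, 0.0351, 0.0986]
eef_rot: [-180.0, -25.0, 21.6]
wrist_force: [0.0, 0.2, 0.1]
width: 0.0005
```

```bash
python3 m.py 0 -1 10; python3 - <<'E'
from m import *
im=robot.snapshot('wrist'); cv2.imwrite('pics/w9.png',im[50:250,100:420])
E
```

```text
(array([-0.37, -2.54, 36.01]), array([0.11, 0.21, 0.01]), 15.6, 0.0005103950380684503, array([-0.02,  0.01, -0.02]))
(array([ 0.04, -0.15,  2.6 ]), array([-0.,  0., -0.]))
```

View pics/w9.png

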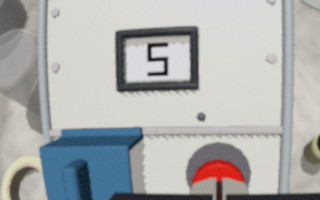

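It shows 5. Two presses remain.

Call:
drive_tool:
  deltas:
    - [[0,0,0.4,0,0,0,0],[0,0,0.7,0,0,0,0],[0,0,1.0,0,0,0,0],[0,0,1.3,0,0,0,0],[0,0,1.6,0,0,0,0],[0,0,1.9,0,0,0,0],[0,0,2.2,0,0,0,0],[0,0,2.4,0,0,0,0],[0,0,2.5,0,0,0,0],[0,0,2.6,0,0,0,0],[0,0,2.6,0,0,0,0]]

```text
clock: 16.75
tool_pos: [0.5249, 0.0392, 0.0753]
eef_rot: [-180.0, -25.0, 21.6]
wrist_force: [-6.3, -0.9, 5.7]
width: 0.0007
```

Call:
drive_tool:
  deltas:
    - [[0,0,-0.4,0,0,0,0],[0,0,-0.8,0,0,0,0],[0,0,-1.2,0,0,0,0],[0,0,-1.6,0,0,0,0],[0,0,-2.0,0,0,0,0],[0,0,-2.4,0,0,0,0],[0,0,-2.6,0,0,0,0],[0,0,-2.6,0,0,0,0],[0,0,-2.6,0,0,0,0]]

```text
clock: 17.65
tool_pos: [0.5146, 0.0351, 0.0986]
eef_rot: [-180.0, -25.0, 21.6]
wrist_force: [-0.2, -0.8, 0.1]
width: 0.0006
```

```bash
python3 m.py 0 -1 10; python3 - <<'E'
from m import *
im=robot.snapshot('wrist'); cv2.imwrite('pics/w10.png',im[50:250,100:420])
E
```

```text
(array([-0.39, -2.54, 36.  ]), array([-0.38, -0.67,  0.26]), 17.65, 0.0006472761234819216, array([-0.02,  0.01, -0.02]))
(array([ 0.04, -0.15,  2.6 ]), array([-0.,  0., -0.]))
```

View pics/w10.png

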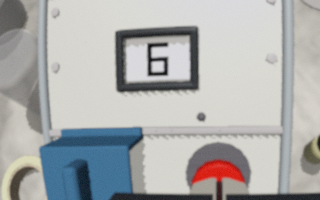

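Call:
drive_tool:
  deltas:
    - [[0,0,0.4,0,0,0,0],[0,0,0.7,0,0,0,0],[0,0,1.0,0,0,0,0],[0,0,1.3,0,0,0,0],[0,0,1.6,0,0,0,0],[0,0,1.9,0,0,0,0],[0,0,2.2,0,0,0,0],[0,0,2.4,0,0,0,0],[0,0,2.5,0,0,0,0],[0,0,2.6,0,0,0,0],[0,0,2.6,0,0,0,0]]

```text
clock: 18.8
tool_pos: [0.5249, 0.0392, 0.0753]
eef_rot: [-180.0, -25.0, 21.6]
wrist_force: [-5.9, -0.4, 6.7]
width: 0.0003
```

Call:
drive_tool:
  deltas:
    - [[0,0,-0.4,0,0,0,0],[0,0,-0.8,0,0,0,0],[0,0,-1.2,0,0,0,0],[0,0,-1.6,0,0,0,0],[0,0,-2.0,0,0,0,0],[0,0,-2.4,0,0,0,0],[0,0,-2.6,0,0,0,0],[0,0,-2.6,0,0,0,0],[0,0,-2.6,0,0,0,0]]

```text
clock: 19.7
tool_pos: [0.5146, 0.0351, 0.0986]
eef_rot: [-180.0, -25.0, 21.6]
wrist_force: [1.3, -0.6, -0.0]
width: 0.0005
```

```bash
python3 m.py 0 80 90; python3 - <<'E'
from m import *
im=robot.snapshot('wrist'); cv2.imwrite('pics/w11.png',im[50:250,100:420])
E
```

```text
(array([-0.38, -2.53, 35.99]), array([ 0.87, -1.03, -0.45]), 19.7, 0.0005491807817515628, array([-0.02,  0.01, -0.02]))
(array([ 0.03, -8.25, -5.4 ]), array([-0.,  0., -0.]))
```

View pics/w11.png

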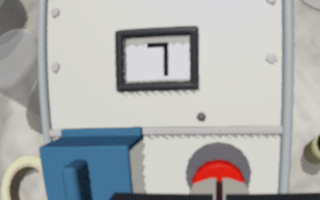

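Call:
drive_tool:
  deltas:
    - [[0,0,-1.5,0,0,0,0],[0,0,-3.5,0,0,0,0],[0,0,-5.0,0,0,0,3],[0,-1.5,-5.4,0,0,0,3],[0,-4,-5.4,0,0,0,3],[0,-6.5,-5.4,0,0,0,3],[0,-8.1,-5.4,0,0,0,3],[0,-8.1,-5.4,0,0,0,3],[0,-8.1,-5.4,0,0,0,3]]

```text
clock: 20.65
tool_pos: [0.4637, 0.102, 0.1476]
eef_rot: [-180.0, -25.0, 21.6]
wrist_force: [-0.0, -0.0, 0.1]
width: 0.0295
```

```bash
python3 m.py 0 79 47; python3 - <<'E'
from m import *
im=robot.snapshot('wrist'); cv2.imwrite('pics/w12.png',im)
E
```

```text
(array([-0.27, 78.46, 90.01]), array([ 0.04, -0.02,  0.12]), 20.65, 0.029527718465508675, array([-0.03,  0.01,  0.05]))
(array([ 0.03, -0.05,  4.3 ]), array([-0.001,  0.   ,  0.001]))
```

View pics/w12.png

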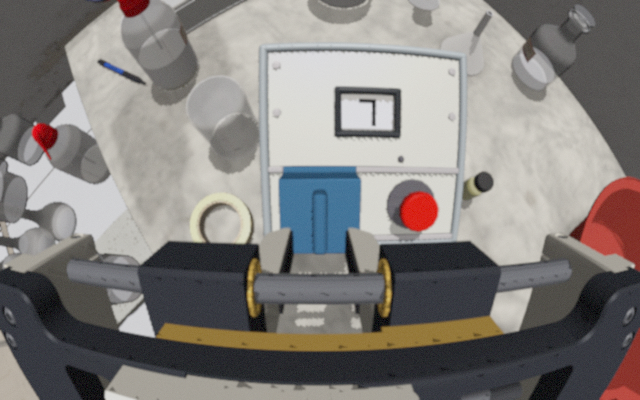

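Fingers (275 and 362) straddle the fin (320) and the window shows 7. Next I'll lower the tool and push the guard closed.

Call:
drive_tool:
  deltas:
    - [[0,0,1,0,0,0,3],[0,0,2,0,0,0,3],[0,0,3,0,0,0,3],[0,0,3.8,0,0,0,3],[0,0,4.2,0,0,0,3],[0,0,4.2,0,0,0,3]]

```text
clock: 21.3
tool_pos: [0.48, 0.1086, 0.1087]
eef_rot: [-180.0, -24.9, 21.6]
wrist_force: [0.5, -1.0, -0.1]
width: 0.03
```

Call:
drive_tool:
  deltas:
    - [[0,0.5,0,0,0,0,3],[0,0.9,0,0,0,0,3],[0,1.6,0,0,0,0,3],[0,2.4,0,0,0,0,3],[0,3.2,0,0,0,0,3],[0,4,0,0,0,0,3],[0,4.8,0,0,0,0,3],[0,5.6,0,0,0,0,3],[0,6.4,0,0,0,0,3],[0,7.2,0,0,0,0,3],[0,8,0,0,0,0,3],[0,8.4,0,0,0,0,3]]

```text
clock: 22.5
tool_pos: [0.5113, 0.0297, 0.1095]
eef_rot: [-180.0, -25.0, 21.6]
wrist_force: [0.8, 2.1, 0.8]
width: 0.0299
```

Call:
drive_tool:
  deltas:
    - [[0,0.2,0,0,0,0,3],[0,0.4,0,0,0,0,3],[0,0.5,0,0,0,0,3],[0,0.5,0,0,0,0,3]]

```text
clock: 22.9
tool_pos: [0.5128, 0.0258, 0.1095]
eef_rot: [-180.0, -25.0, 21.6]
wrist_force: [-0.4, -0.9, 0.8]
width: 0.0299
```

```bash
python3 m.py 0 -11 47
```

```text
(array([ -0.41, -10.52,  48.01]), array([-0.27, -0.72,  1.04]), 22.9, 0.029890303881318636, array([-0.01,  0.03, -0.  ]))
(array([0.04, 0.05, 0.1 ]), array([-0.,  0., -0.]))
```

Call:
drive_tool:
  deltas:
    - [[0,0.1,0,0,0,0,3],[0,0.2,0,0,0,0,3],[0,0.2,0,0,0,0,3]]

```text
clock: 23.2
tool_pos: [0.5134, 0.0243, 0.1095]
eef_rot: [-179.9, -25.0, 21.6]
wrist_force: [-1.5, 4.4, -0.2]
width: 0.0296
```

```bash
python3 m.py 0 -11 47; python3 - <<'E'
from m import *
im=robot.snapshot('wrist'); cv2.imwrite('pics/w13.png',im)
E
```

```text
(array([ -0.42, -12.13,  47.99]), array([ 0.1 ,  4.63, -0.23]), 23.2, 0.029634156748120942, array([-0.08,  0.03, -0.01]))
(array([ 0.04, -0.11,  0.1 ]), array([-0.001,  0.   , -0.   ]))
```

View pics/w13.png

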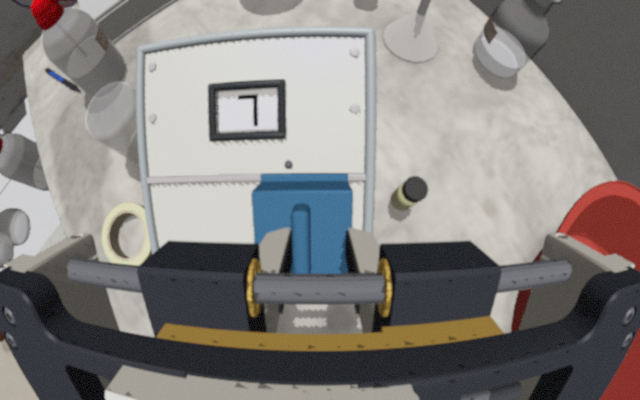

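Call:
drive_tool:
  deltas:
    - [[0,0.1,0,0,0,0,3],[0,0.2,0,0,0,0,3],[0,0.2,0,0,0,0,3]]

```text
clock: 23.55
tool_pos: [0.5136, 0.0237, 0.1094]
eef_rot: [-179.7, -25.0, 21.6]
wrist_force: [-9.0, 17.9, 4.3]
width: 0.0303
```

```bash
python3 m.py 0 -11 47
```

```text
(array([ -0.44, -12.73,  47.94]), array([ 0.2 , 20.  ,  4.65]), 23.55, 0.030315011136210594, array([-0.27,  0.04, -0.04]))
(array([ 0.04, -0.17,  0.09]), array([-0.005,  0.001, -0.001]))
```

Call:
drive_tool:
  deltas:
    - [[0,-0.5,0,0,0,0,3],[0,-1.2,0,0,0,0,3],[0,-1.2,0,0,0,0,3],[0,-1.2,-1.5,0,0,0,3],[0,-1.2,-4,0,0,0,3],[0,-1.2,-8,0,0,0,3],[-3,-1.2,-12,0,0,0,3],[-6,-1.2,-15,0,0,0,3],[-6,-1.2,-15,0,0,0,3],[-6,-1.2,-15,0,0,0,3]]

```text
clock: 24.55
tool_pos: [0.4007, -0.0107, 0.2204]
eef_rot: [180.0, -25.0, 21.5]
wrist_force: [-0.0, 0.6, -0.3]
width: 0.03
```

```bash
python3 m.py; python3 - <<'E'
from m import *
im=robot.snapshot('wrist'); cv2.imwrite('pics/w14.png',im)
im=robot.snapshot('top'); cv2.imwrite('pics/t14.png',cv2.resize(im[155:285,255:415],None,fx=4.6,fy=4.6,interpolation=cv2.INTER_CUBIC))
im=robot.snapshot('scene'); cv2.imwrite('pics/s14.png',im)
for dd in robot.spot_point('scene','guard_fin')[:1]: print(round(dd['p'],2),((Rd.T@(towld('scene',dd['position'])-d)-[bx,by,0])*1000).round(1))
E
```

```text
(array([-60.23,  -3.22, 198.24]), array([ 0.04,  0.54, -0.31]), 24.55, 0.030021129047943705, array([ 0.07, -0.04, -0.09]))
0.83 [-6.5 -1.3 58.3]
```

View pics/w14.png

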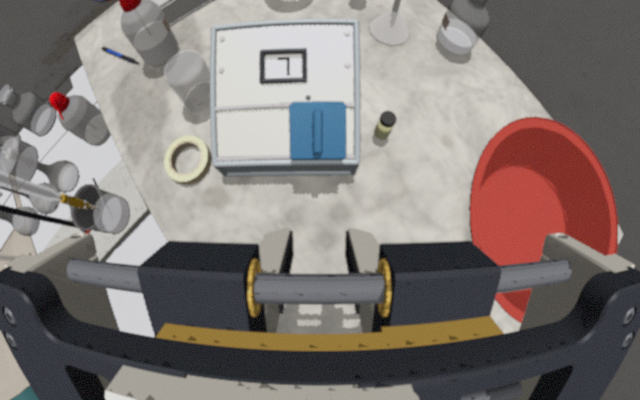

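View pics/t14.png

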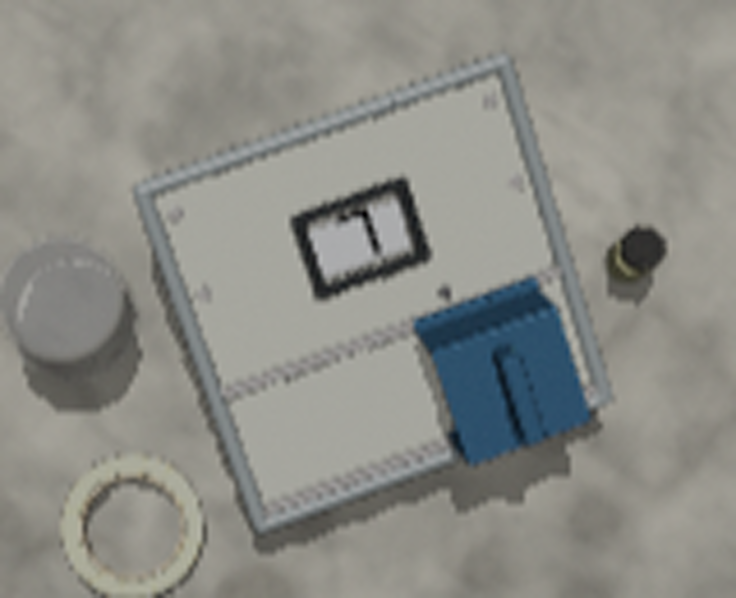

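View pics/s14.png

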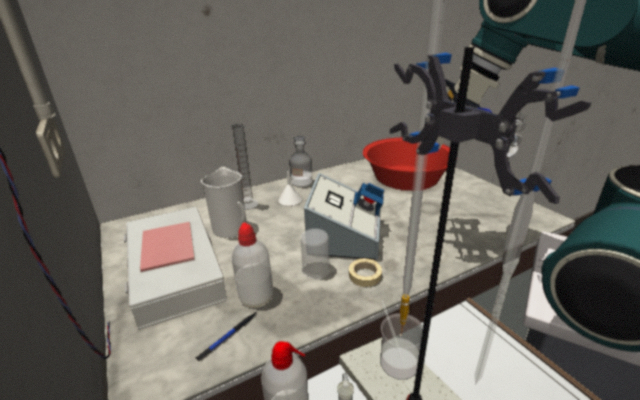

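```bash
python3 -c "
from workcell import robot
print(robot.job_done()); print(robot.state()['clock'])"
```

```text
the job is handed in; nothing more can be done
None
the job is handed in; nothing more can be done
```

The counter now shows 7, and the guard is back over the button. I handed the job in just after 24.6 s on the clock, well under the 59 s limit.

- **Guard open:** I slid it left until it met the end stop, which I confirmed with a push of about 28 N.
- **Presses:** The counter started at 2. I pressed five times, each to the rubber stop at about 8 N and then fully clear of the cap. The wrist camera showed 3, 4, 5, 6 and 7 in turn.
- **Guard closed:** I slid it right until it met the stop, confirmed at about 20 N, then moved the gripper clear.

**Last checks:** The top and wrist pictures show 7 in the window, the guard closed, and the bystanders where they were at the start. The wrist force reads about zero.

**Disagreements:** By my camera fit, the closed guard sits 1 to 2 mm further right than it first appeared. The guard's travel came out at about 81 mm instead of 80. Both are within the calibration error. I first judged the cap's resting height by feel at about 26 mm, but the rubber stop showed it to be nearer 29 mm.

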